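# Set the back gauge of the pattern-card cutter

### The arm

A 6-joint arm with a two-finger parallel gripper is mounted at the origin on the work surface. World frame = base frame: x ahead of the robot, y to its left, z up, the work surface at z = 0. Lengths are in m, angles in rad, forces in N, time in s.
With the tool pointing down it reaches from about 0.3 to 0.875 m from the base axis. Payload 4.2 kg.
Tool frame: the origin (TCP) lies between the finger pads; the fingertips stand nose_length ahead of it and the grasp point (between the pads) lies 11 mm behind it (nose_length is the distance from the TCP to the fingertips, in m); y points along the fingers, x is the direction in which the jaws open and shut, and the axes are right-handed (so a half turn about y gives the same grasp; the last joint's range is limited). The gripper opens to 85 mm and grips with 20 to 120 N. Pads are 22 mm wide; open, the fingers measure 114 mm over their backs; the gripper's body (76 mm by 85 mm) begins 54 mm behind the grasp point. The pads swing forward as they close: fully open they stand 13 mm farther back than shut.
Start: joints at [1.291, 0.32, 1.565, -0, 1.257, -0.02], TCP at [0.148, 0.556, 0.239] pointing down, gripper open.
Joint ranges: [-3.11, 3.11], [-0.84, 2.01], [0.21, 2.61], [-1.34, 4.49], [0.05, 2.63], [-2.56, 2.56]. Speed limits (rad/s): [2.57, 2.57, 3.14, 3.14, 3.14, 3.14].

### API

Orientations are given as a unit quaternion [x, y, z, w].
In Python, from rig import get_state, camera, hand_in, outline_of, nose_length gives the robot as it stands.
- The arm moves only by the tool drive_tool, never from a script. Its argument "plan" is a list of rows, each a list of 7 numbers: the finger opening in mm, from 0 to 85.4, then the shift along the tool's x, y, z in mm, then the turn, a rotation vector about the tool's x, y, z in rad. A call has 1 to 10 rows; each row shifts and turns the commanded pose from where the row before left it, along the tool's axes as they then stand; what a row does not reach is not made up. A row lasts 1/10 s, in which the tool goes at most 50 mm and 8.59 degrees, less where a joint would pass 70% of its speed; a pose out of reach is approached as far as the arm can. A call with a gripper value outside its range is refused whole. The fingers move at their own pace and stop on an object; "squeeze" is the grip in N (left out, the last holds). Time passes only in rows, so rows that do not move let the fingers close. It gives the time, the measured TCP pose, the force and the opening at its end, in the units of the state.
- get_state(): the state, without advancing time (a new reading comes with each control period).
- camera(name): name is "scene" or "top"; returns a dict with "image" (420x560x3 uint8, blue, green, red), "mtx" (3x3 intrinsics, pixels), "world_from_camera" (4x4, takes a point from camera to world coordinates). Camera axes: x right, y down, z forward; pixel columns grow to the right and rows downward; lengths in m; the calibration is good to about 2 mm. A picture is of the moment at which its call begins. There is no depth.
- hand_in(): hands the job in, once; it reports no verdict.
Trained networks look in a picture, given as the dict that the camera call returned (one of the last four; its "shot" number tells which), for a name from the list of things; names that differ only in an ending like _2 or _b are one class to them, and where a whole thing is asked for, a point or a joint stands for the part that bears it (a point fixed in the world has none). Each returns a list of dicts, best first, with "confidence" (0 to 1); they miss things now and then, are a little off and sometimes report something else, mostly with a low value. They report only what shows in the picture. A call takes as long as a camera call.
- outline_of(picture, label): "mask" (420x560 bool, what is visible of it) and "box" ([centre column, centre row, width, height] in pixels, round what is visible of it).
The state is a dict: "t": time; "joints": joint angles; "qvel": joint speeds; "joint_efforts": joint torques, N m; "tcp_pos": TCP position; "tcp_rot": TCP orientation; "wrist_force": force on the tool from outside, world axes, zero at the start; "wrist_torque": the same for the moment, N m; "gripper_width": finger opening in m.
Only numpy, scipy, OpenCV 4.12 (cv2) and the standard library are available. Lean on these libraries where they do the work, as an engineer would, in place of code of your own. Each camera call takes 0.05 s, during which the arm holds its last target. There are 200 camera calls.

### The job

Set the card cutter for the next strip: stroke the knurled wheel round with a fingertip until the back gauge has closed up to the mark, its pointer standing nose to nose with the rider clip on the rule. Then press the black-tipped lock lever fully down and take the hand away. Only touch, never grip or lift: work the gauge by its wheel alone, lightly, do not push the fence itself, do not lock it before it is set, and leave the other things lying where they are.

Things in the scene. Friction and masses are not known exactly. Their poses are not given: they have to be found in the camera images.
- cutter: Bench card cutter, fast on the table. Grey bed 320 mm (x) by 270 mm (y -150 to +120), top 26 mm above the table. Origin on the table; x runs along the blade to the far end, where a steel rule lies; y points from the wheel across the bed to the blade; z up. Blade arm shut along y = +130, 60 mm high, its handle to x = -235. Steel bearing bar across the bed at y = -136 (240 x 24 mm, top at 56 mm).
- wheel: Knurled steel wheel 60 mm across, 18 mm wide, just off the bed's edge; origin at its centre, 42 mm above the table, at x 0, y -172 mm of the cutter; turns about the cutter's y, its frame with it. Upper rim stands 16 mm over the bearing bar beside it. Stiff (2 N at the rim), stays put. Rolling its top to the cutter's +x moves the gauge to +y, 2.55 mm per rad (16 mm a turn); needs 0.4 to 1.5 turns.
- wheel_top (a point): Highest point of the wheel's rim, 72 mm above the table, midway across its width; fixed to the cutter, axes as the cutter's.
- gauge: Back gauge: aluminium fence 245 x 14 x 22 mm along x on the bed, parallel to the blade. Origin under the bar's middle, on the bed. Slides along the cutter's y when the wheel is rolled (travel 45 mm, starts 0 to 6 mm from its rear stop). Its two 10 mm guide rods, at x = -85 and +85 mm, 42 mm above the table, stick out behind the bed, at most to y = -201 mm of the cutter.
- pointer (a point): Tip of the dark pointer on the gauge's far end, over the steel rule, 9.5 mm above the bed; moves with the gauge along the cutter's y. Axes as the cutter's.
- mark (a point): The gauge mark: nose of the black rider clip (22 x 16 x 11 mm, small steel screw on top) clamped on the steel rule; stays put. Axes as the cutter's. The gauge is set when the pointer has the same y in the cutter's frame as this nose: the two tips face each other 1.5 mm apart in x. At the start the mark lies 7 to 24 mm beyond the pointer, towards the blade (+y).
- lock (a joint): Lock lever on the bearing bar: pivot at x = -85, y = -136 mm of the cutter, 71 mm above the table, axis along y. 0 = standing up 35 degrees, pointing to -x; grows as it is pressed down; 0.61 rad = fully down, level, at its stop. Starts at 0 to 0.15 rad, stays as left, needs 2 to 4 N at the paddle.
- lock_paddle (a point): Middle of the upper face of the lever's black paddle (28 x 20 mm), 51 mm from the pivot: about 106 mm above the table at x = -122 mm of the cutter with the lever at 0, and 79 mm when fully down, then at x = -136, y = -136 mm of the cutter. Moves with the lever.
- weight: Bystander: steel pattern weight 56 mm across, 41 mm high, standing on the cutter's bed near the blade. Origin under its centre.
- pencil: Bystander: yellow pencil 158 mm long lying on the cutter's bed in front of the fence. Origin under its middle.
- reel_a: Bystander: white thread reel 34 mm across, 50 mm high, standing on the table beside the wheel, behind the cutter's bed, at its y = -260 to -235 mm. Origin under its centre.
- reel_b: Bystander: blue thread reel 34 mm across, 50 mm high, standing to the right of the cutter. Origin under its centre.
- shears: Bystander: orange-handled tailor's shears 225 mm long, 13 mm high, lying to the right of the cutter. Origin under the pivot.
- pin_tin: Bystander: round steel pin tin 66 mm across, 35 mm high, to the right of the cutter. Origin under its centre.
- tape_case: Bystander: round white tape-measure case 52 mm across, 16 mm high, to the right of the cutter. Origin under its centre.

How it is judged:
On the way, in this order (a step that is already met when the one before it is completed fails the run):
1. the gauge is rolled up to the mark with the lock lever still up (y of pointer in the frame of mark between -0.002 and 0.002 m and value of joint lock below 0.35 rad), for 0.3 s.
2. the lock lever is pressed fully down (value of joint lock above 0.53 rad), for 0.2 s.
At the end, for the whole second after the job is handed in: The gauge's pointer stands within 2 mm of the rider's nose along the rule, at rest, the lock lever is down to within 0.08 rad (5 degrees) of its stop, and the other things lie within 15 mm of where they were (y of pointer in the frame of mark between -0.002 and 0.002 m and value of joint lock above 0.53 rad and linear speed of gauge below 0.005 m/s and distance of each of weight, pencil, reel_a, reel_b, shears, pin_tin, tape_case from where it was at the start of the episode below 0.015 m); the robot touches nothing.
It fails at once if the wheel is pressed hard (over 80 N) (contact force between the fingers and wheel above 80 N).
It fails at once if the wheel or the lock lever is gripped between the fingers instead of stroked or pressed ((contact force between the fingers and wheel above 30 N and distance between the grasp point and wheel below 0.043 m) or (contact force between the fingers and cutter above 30 N and distance between the grasp point and lock_paddle below 0.013 m)).
It fails at once if the gauge is pushed directly (over 5 N) instead of by its wheel (contact force between the fingers and gauge above 5 N).
It fails at once if the lever is locked down while the gauge is off the mark (over 3 mm) (value of joint lock above 0.45 rad and not (y of pointer in the frame of mark between -0.003 and 0.003 m)).
It fails at once if another thing on the bench is pushed aside, lifted or carried (over 15 mm) (distance of any of weight, pencil, reel_a, reel_b, shears, pin_tin, tape_case from where it was at the start of the episode above 0.015 m).
It also fails if it takes over 72 s, if anything falls off the work surface, if the arm or the gripper's body presses on something with over 40 N, if the wrist force passes 120 N, or if a joint passes its speed limit or range.

## Working session

There is one attempt and no reset: what is moved stays moved. The work goes in short steps, Python scripts to look and compute and a tool call to move; the robot and the scene stay as the last step left them, time stands still between calls to the robot, and variables do not carry over. Pictures are saved under pics/ and viewed, about 8 in all and at most 12, crops included, and the job is handed in when it is done.

Besides the shell and the picture viewer there is one more tool, called after "Emit:" as name([rows], argument=value, ...), one row to a line, values as JSON. drive_tool: Moves the arm, as the interface text tells. Its arguments: {"type":"object","properties":{"plan":{"type":"array","items":{"type":"array","items":{"type":"number"}}},"squeeze":{"type":"number"}},"required":["plan"]}

```bash
mkdir -p pics; ls; cat > h.py <<'E'
from rig import *
import numpy as np, cv2
np.set_printoptions(precision=4,suppress=True)
def proj(c,P):
    T=np.linalg.inv(c["world_from_camera"]); p=np.atleast_2d(P)@T[:3,:3].T+T[:3,3]
    q=p@c["mtx"].T; return q[:,:2]/q[:,2:]
def ray(c,uv,z):
    T=c["world_from_camera"]; d=T[:3,:3]@np.linalg.solve(c["mtx"],[uv[0],uv[1],1.]); o=T[:3,3]
    return o+d*(z-o[2])/d[2]
E
python3 - <<'E'
from h import *
s=get_state(); print(s, nose_length if not callable(nose_length) else nose_length())
for n in("scene","top"):
    c=camera(n); cv2.imwrite(f"pics/{n}0.png",c["image"]); print(n,c["mtx"],c["world_from_camera"])
    for l in["cutter","wheel","gauge","pointer","mark","lock","lock_paddle","reel_a","weight"]:
        r=outline_of(c,l); print(l,[(round(float(x["confidence"]),2),np.round(x["box"],1)) for x in r[:2]])
E
```

```text
pics
{'t': 0.0, 'joints': array([ 1.291 ,  0.3203,  1.5657,  0.    ,  1.2574, -0.02  ]), 'qvel': array([ 0.001 , -0.0019,  0.0006, -0.0001, -0.0007,  0.0004]), 'joint_efforts': array([  0.0014, -41.5525, -23.416 ,  -0.    ,   0.0083,  -0.    ]), 'tcp_pos': array([0.1476, 0.5553, 0.2385]), 'tcp_rot': array([ 0.5609,  0.4305, -0.4315, -0.5602]), 'wrist_force': array([-0.5035, -0.8342, -0.1554]), 'wrist_torque': array([ 0.0141,  0.0142, -0.0329]), 'gripper_width': 0.08519003178041984} 0.008
scene [[491.1541   0.     281.3425]
 [  0.     491.1541 205.0754]
 [  0.       0.       1.    ]] [[-0.7422  0.559  -0.3696  1.039 ]
 [ 0.6701  0.6269 -0.3974  0.3729]
 [ 0.0095 -0.5427 -0.8399  1.1378]
 [ 0.      0.      0.      1.    ]]
cutter [(0.92, array([377.4, 302.7, 203.1, 180.8]))]
wheel [(0.81, array([320.8, 242.9,  24.2,  15.9])), (0.39, array([367.5, 221.9,  26.7,  21.8]))]
gauge [(0.68, array([343.8, 266.6, 114.5,  99.3]))]
pointer [(0.58, array([344.8, 268.1, 105.5, 100.9]))]
mark []
lock [(0.73, array([368. , 220.9,  23.3,  25.3]))]
lock_paddle [(0.76, array([365.3, 223.4,  21.8,  23.1]
[... 345 characters left out ...]
  1.0459]
 [ 0.      0.      0.      1.    ]]
cutter [(0.69, array([165. , 226.2, 179.4, 182.9]))]
wheel [(0.83, array([238.3, 228.4,  18.6,  28.1]))]
gauge [(0.7, array([208.2, 220.1,  88.6, 115.8]))]
pointer [(0.84, array([208. , 219.8,  90.2, 116.8]))]
mark [(0.46, array([175.4, 151.7,   4.6,  12.2]))]
lock [(0.74, array([212.9, 275.1,  11.8,  29.8])), (0.21, array([469.4, 212.4,  40.2,  29.8]))]
lock_paddle [(0.69, array([391.5, 234.1,  23.7,  20.9])), (0.6, array([210.4, 278.1,  13.7,  30.8]))]
reel_a [(0.66, array([388. , 168. ,  17.2,  21.4])), (0.52, array([264.1, 249. ,  14.1,  14.4]))]
weight [(0.94, array([135.8, 192.2,  26.2,  22.8])), (0.49, array([163.8, 226.7, 179.5, 186.6]))]
```

```bash
python3 - <<'E'
import cv2
a=cv2.imread("pics/top0.png"); cv2.imwrite("pics/t1.png",cv2.resize(a[110:330,50:300],None,fx=3,fy=3,interpolation=cv2.INTER_CUBIC)[:600])
a=cv2.imread("pics/scene0.png"); cv2.imwrite("pics/s1.png",cv2.resize(a[190:405,260:500],None,fx=2.75,fy=2.75,interpolation=cv2.INTER_CUBIC))
E
```

```text
(no output)
```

View pics/t1.png

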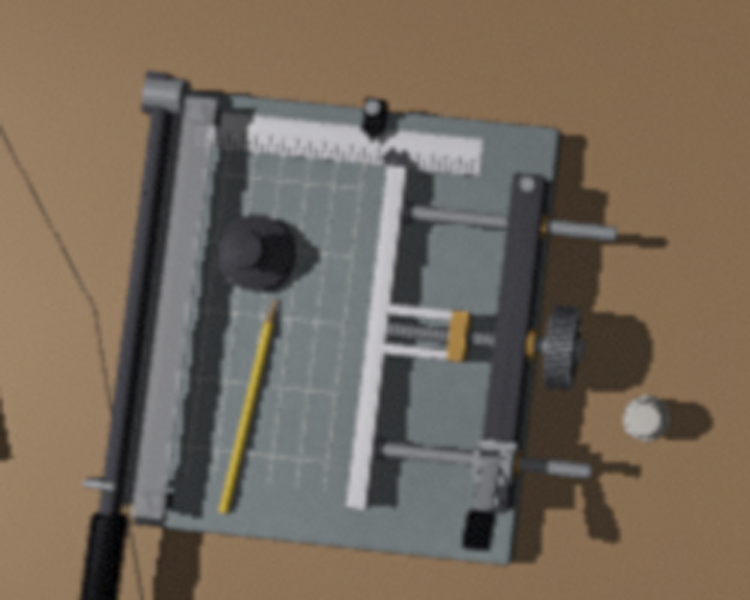

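View pics/s1.png

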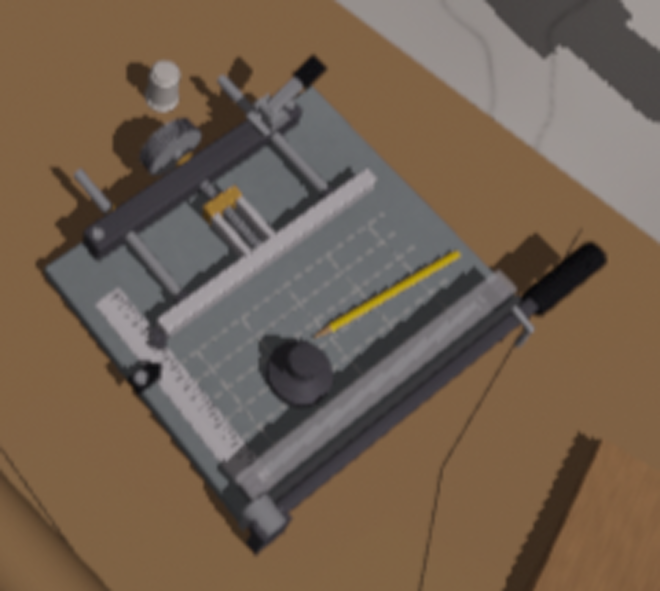

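The top crop shows the bed's rear corners at (558,130) and (510,562), the wheel at (563,347), the paddle at (478,530), the pointer at about (395,157) and the clip at (374,115). The white reel stands at (645,418). In the scene crop the far rear corner is at (45,265). Next I fit the cutter pose to these.

```bash
cat > fit.py <<'E'
from h import *
from scipy.optimize import least_squares
def C2W(p,P): 
    c,s=np.cos(p[2]),np.sin(p[2]); P=np.atleast_2d(P)/1000.
    return np.c_[p[0]+c*P[:,0]-s*P[:,1],p[1]+s*P[:,0]+c*P[:,1],P[:,2]]
E
python3 - <<'E'
from fit import *
t=camera("top"); s=camera("scene")
top=[((160,-150,26),(558,130)),((-160,-150,26),(510,562)),((0,-172,72),(563,347)),((120,-136,56),(528,178)),((160,120,26),(222,95))]
sc=[((160,-150,26),(45,265)),((120,-136,56),(97,236)),((0,-172,72),(170,135))]
A=np.array([a for a,_ in top],float);a=np.array([b for _,b in top])/3+[50,110]-0.33
B=np.array([x for x,_ in sc],float);b=np.array([y for _,y in sc])/2.75+[260,190]-.3
f=lambda p:np.r_[(proj(t,C2W(p,A))-a).ravel(),(proj(s,C2W(p,B))-b).ravel()]
r=least_squares(f,[.5,.15,-.1],loss="soft_l1"); print(r.x,"\n",f(r.x).reshape(-1,2)); np.save("pose.npy",r.x)
p=r.x
pr=lambda u:ray(t,np.array(u)/3+[50,110]-.33,1)
# overlay
L=lambda *q:q
polys=[[(160,-150,26),(-160,-150,26),(-160,120,26),(160,120,26)],[(-120,-148,56),(120,-148,56),(120,-124,56),(-120,-124,56)],[(30*np.cos(k),-163,42+30*np.sin(k)) for k in np.linspace(0,6.28,30)],[(30*np.cos(k),-181,42+30*np.sin(k)) for k in np.linspace(0,6.28,30)]]
ims=[]
for c,o,k in((t,(50,110),3),(s,(260,190),2.75)):
    im=cv2.resize(c["image"],None,fx=k,fy=k,interpolation=cv2.INTER_CUBIC)
    for q in polys: cv2.polylines(im,[np.int32((proj(c,C2W(p,q))+.5)*k)],True,(0,255,0),1)
    x,y=int(o[0]*k),int(o[1]*k); ims.append(im[y:y+590,x:x+(750 if k==3 else 660)])
cv2.imwrite("pics/ov.png",cv2.resize(np.hstack([i[:590] for i in ims]),(800,335)))
cv2.imwrite("pics/ov.png",np.hstack([cv2.resize(ims[0],(440,346)),cv2.resize(ims[1],(360,322))[:].copy() if 0 else cv2.copyMakeBorder(cv2.resize(ims[1],(360,322)),0,24,0,0,0)]))
W=C2W(p,[(0,-172,72),(0,-172,42),(-136,-136,79)]);print(W)
for c,n in((t,"top"),(s,"scene")):
    for l in("reel_a",):
        for x in outline_of(c,l): print(n,l,x["confidence"],ray(c,x["box"][:2],.03))
# clip/pointer cutter y along ray
Rm=lambda w:np.array([[np.cos(p[2]),np.sin(p[2])],[-np.sin(p[2]),np.cos(p[2])]])@(w[:2]-p[:2])*1000
print("ptr",Rm(ray(t,np.array([395,155])/3+[49.7,109.7],.0355)),"clip",Rm(ray(t,np.array([374,135])/3+[49.7,109.7],.0355)))
E
```

```text
[ 0.5717  0.1747 -0.0919] 
 [[ 0.0893 -0.1886]
 [ 0.422   2.2011]
 [-1.5983  0.4061]
 [ 0.036  -0.8621]
 [-9.419  -0.3277]
 [-0.6963 -0.4028]
 [-2.7384  0.2079]
 [ 0.3832 -2.8687]]
[[0.5559 0.0034 0.072 ]
 [0.5559 0.0034 0.042 ]
 [0.4238 0.0517 0.079 ]]
top reel_a 0.56 [ 0.5039 -0.054   0.03  ]
top reel_a 0.54 [ 0.687  -0.3205  0.03  ]
scene reel_a 0.61 [ 0.6939 -0.3118  0.03  ]
scene reel_a 0.57 [ 0.5105 -0.0405  0.03  ]
ptr [128.1288 -35.2264] clip [141.1909 -18.3533]
```

View pics/ov.png

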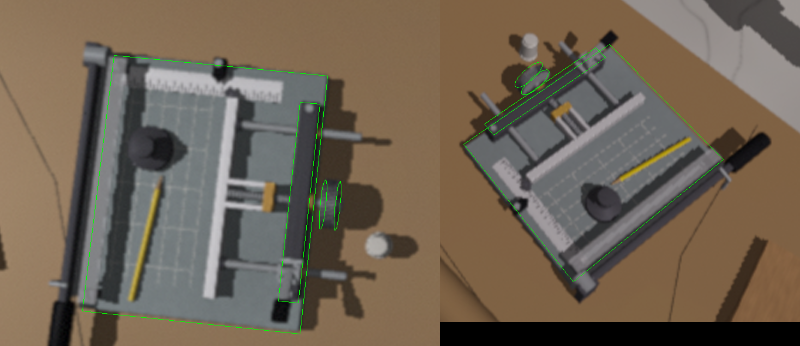

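```bash
cat >> fit.py <<'E'
from scipy.spatial.transform import Rotation as Rn
def to_cut(p,w):
    c,s=np.cos(p[2]),np.sin(p[2]); d=np.asarray(w)[:2]-p[:2]
    return np.array([c*d[0]+s*d[1],-s*d[0]+c*d[1]])*1000
def plan_to(P,yaw=None,st=None):
    """print shift (tool axes after turn) and turn about tool axes so tool y=-z, tool x at yaw"""
    st=st or get_state(); R=Rn.from_quat(st["tcp_rot"])
    x=R.as_matrix()[:,0]; y0=np.arctan2(x[1],x[0])
    if yaw is None: yaw=y0
    X=np.array([np.cos(yaw),np.sin(yaw),0]); Y=np.array([0,0,-1.]); T=Rn.from_matrix(np.c_[X,Y,np.cross(X,Y)])
    d=(R.inv()*T).as_rotvec(); print("rotvec",d,"shift after turn mm",T.inv().apply(np.array(P)-st["tcp_pos"])*1000, "tcp",st["tcp_pos"])
E
python3 - <<'E'
from fit import *
t=camera("top"); s=camera("scene")
top=[((160,-150,26),(558,130)),((-160,-150,26),(510,562)),((120,-136,56),(528,178))]
sc=[((160,-150,26),(45,265)),((120,-136,56),(97,236))]
A=np.array([a for a,_ in top],float);a=np.array([b for _,b in top])/3+[50,110]-0.33
B=np.array([x for x,_ in sc],float);b=np.array([y for _,y in sc])/2.75+[260,190]-.3
far=np.array([222,95])/3+[49.7,109.7]
def f(p):
    return np.r_[(proj(t,C2W(p,A))-a).ravel(),(proj(s,C2W(p,B))-b).ravel(),(to_cut(p,ray(t,far,.026))[0]-160)/2]
r=least_squares(f,[.5,.15,-.1]); p=r.x; print(p,f(p)); np.save("pose.npy",p)
for c,n in((t,"top"),(s,"scene")):
  for l in("wheel","lock_paddle"):
    for x in outline_of(c,l)[:2]: 
        m=np.argwhere(x["mask"]).mean(0)[::-1]
        print(n,l,x["confidence"],m,"pred",proj(c,C2W(p,[(0,-172,55),(-122,-136,106)][l!="wheel"])))
print(C2W(p,[(0,-174,72),(-136,-136,79),(-122,-136,106)]))
w=C2W(p,[(0,-174,0)])[0]; st=get_state(); print(Rn.from_quat(st["tcp_rot"]).as_matrix())
plan_to([w[0],w[1],.16],p[2]); plan_to([w[0],w[1],.16],p[2]+np.pi)
E
```

```text
[ 0.572   0.1762 -0.095 ] [-0.3837 -0.0683 -0.5221  2.276  -0.5084 -0.764  -0.3297 -0.1777 -2.3444
  0.4824  0.415 ]
top wheel 0.51 [237.4371 225.3648] pred [[235.8843 226.0959]]
top lock_paddle 0.7 [211.1111 277.9314] pred [[208.486  284.5509]]
scene wheel 0.73 [321.1945 242.7065] pred [[321.8824 239.5681]]
scene wheel 0.3 [312.5361 327.4536] pred [[321.8824 239.5681]]
scene lock_paddle 0.65 [367.395 220.63 ] pred [[370.888  214.2618]]
scene lock_paddle 0.41 [348.8109 276.8873] pred [[370.888  214.2618]]
[[0.5554 0.003  0.072 ]
 [0.4237 0.0537 0.079 ]
 [0.4376 0.0524 0.106 ]]
[[ 0.2568 -0.     -0.9665]
 [ 0.9665  0.      0.2568]
 [ 0.     -1.      0.    ]]
rotvec [-0.      1.4061  0.    ] shift after turn mm [ 458.3777   79.3247 -511.5485] tcp [0.1477 0.5557 0.2393]
rotvec [ 0.     -1.7355  0.    ] shift after turn mm [-458.3777   79.3247  511.5485] tcp [0.1477 0.5557 0.2393]
```

Emit:
drive_tool([
  [0,0,0,0,0,0.1406,0],
  [0,0,0,0,0,0.1406,0],
  [0,0,0,0,0,0.1406,0],
  [0,0,0,0,0,0.1406,0],
  [0,0,0,0,0,0.1406,0],
  [0,0,0,0,0,0.1406,0],
  [0,0,0,0,0,0.1406,0],
  [0,0,0,0,0,0.1406,0],
  [0,0,0,0,0,0.1406,0],
  [0,0,0,0,0,0.1406,0],
], squeeze=20)

```text
t: 2.5
tcp_pos: [0.1477, 0.5557, 0.2393]
tcp_rot: [-0.706, 0.036, -0.036, 0.706]
wrist_force: [-0.9, 0.4, 0.6]
gripper_width: 0.0002
```

Emit:
drive_tool([
  [0,28,0,-31,0,0,0],
  [0,28,0,-31,0,0,0],
  [0,28,0,-31,0,0,0],
  [0,28,0,-31,0,0,0],
  [0,28,0,-31,0,0,0],
  [0,28,0,-31,0,0,0],
  [0,28,0,-31,0,0,0],
  [0,28,0,-31,0,0,0],
  [0,28,0,-31,0,0,0],
  [0,28,0,-31,0,0,0],
])

```text
t: 3.5
tcp_pos: [0.3978, 0.2191, 0.2396]
tcp_rot: [-0.706, 0.033, -0.034, 0.707]
wrist_force: [0.9, -0.5, 0.4]
gripper_width: -0.0
```

```bash
python3 - <<'E'
from fit import *
p=np.load("pose.npy"); w=C2W(p,[(-25,-175,0)])[0]; plan_to([w[0],w[1],.11],p[2])
E
```

```text
rotvec [-0.0006  0.0001  0.0007] shift after turn mm [ 152.4047  129.6161 -201.2014] tcp [0.3978 0.2191 0.2396]
```

Emit:
drive_tool([
  [0,25,0,-33.5,0,0,0],
  [0,25,0,-33.5,0,0,0],
  [0,25,0,-33.5,0,0,0],
  [0,25,0,-33.5,0,0,0],
  [0,25,0,-33.5,0,0,0],
  [0,25,0,-33.5,0,0,0],
  [0,0,40,0,0,0,0],
  [0,0,40,0,0,0,0],
  [0,0,40,0,0,0,0],
  [0,0,0,0,0,0,0],
])

```text
t: 4.5
tcp_pos: [0.5234, 0.0061, 0.1147]
tcp_rot: [0.706, -0.038, 0.03, -0.706]
wrist_force: [-1.0, -0.2, -0.0]
gripper_width: 0.0001
```

```bash
python3 - <<'E'
from fit import *
p=np.load("pose.npy"); w=C2W(p,[(-12,-175,0)])[0]; plan_to([w[0],w[1],.08],p[2])
s=get_state(); print(s["t"],s["wrist_force"],to_cut(p,s["tcp_pos"]))
t=camera("top"); c=camera("scene")
a=cv2.resize(t["image"][130:290,180:300],None,fx=3.6,fy=3.6,interpolation=cv2.INTER_CUBIC)
b=cv2.resize(c["image"][190:350,270:370],None,fx=3.6,fy=3.6,interpolation=cv2.INTER_CUBIC)
cv2.imwrite("pics/near.png",np.hstack([a,b])[:,:800])
E
```

```text
rotvec [ 0.0009 -0.0003 -0.0115] shift after turn mm [20.1576 34.7334 -1.0657] tcp [0.5234 0.0061 0.1147]
4.5 [-1.0125 -0.2106 -0.0151] [ -32.1576 -173.9343]
```

View pics/near.png

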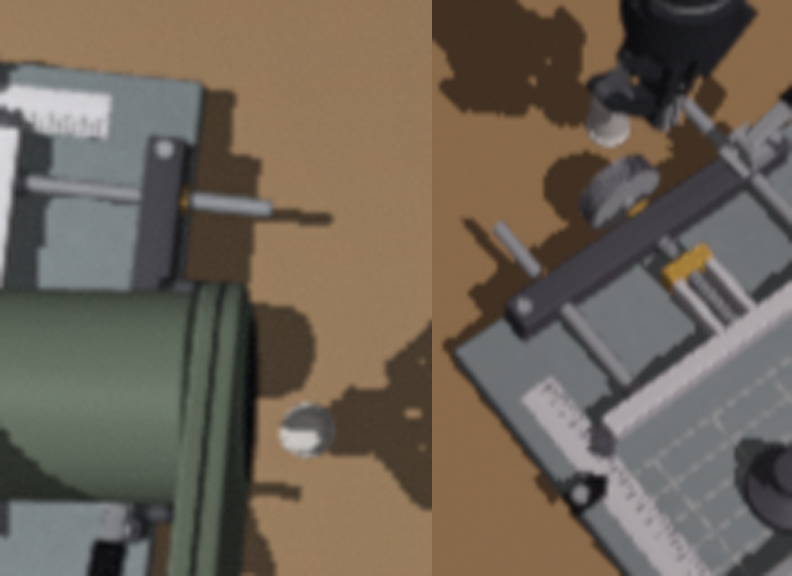

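The gripper hangs just short of the wheel. The scene camera still sees the pointer (600,437) and the clip (583,490), while the arm hides the wheel from the top camera. Next I probe down onto the wheel.

Emit:
drive_tool([
  [0,18,0,0,0,0,0],
  [0,0,15,0,0,0,0],
  [0,0,13,0,0,0,0],
  [0,0,0,0,0,0,0],
])

```text
t: 5.0
tcp_pos: [0.546, 0.0047, 0.0926]
tcp_rot: [-0.706, 0.033, -0.034, 0.706]
wrist_force: [0.4, -0.8, 0.5]
gripper_width: 0.0003
```

Emit:
drive_tool([
  [0,0,2,0,0,0,0],
  [0,0,1,0,0,0,0],
  [0,0,1,0,0,0,0],
  [0,0,0,0,0,0,0],
])

```text
t: 5.4
tcp_pos: [0.5455, 0.0046, 0.0878]
tcp_rot: [-0.706, 0.033, -0.034, 0.706]
wrist_force: [0.8, -0.9, -0.4]
gripper_width: 0.0004
```

Emit:
drive_tool([
  [0,0,1,0,0,0,0],
  [0,0,0,0,0,0,0],
])

```text
t: 5.6
tcp_pos: [0.5452, 0.0045, 0.0863]
tcp_rot: [-0.706, 0.034, -0.034, 0.706]
wrist_force: [0.4, 0.0, 0.3]
gripper_width: -0.0001
```

Emit:
drive_tool([
  [0,-4,3,0,0,0,0],
  [0,0,1,0,0,0,0],
  [0,0,0,0,0,0,0],
])

```text
t: 5.9
tcp_pos: [0.5409, 0.0049, 0.082]
tcp_rot: [-0.706, 0.034, -0.033, 0.706]
wrist_force: [-0.2, 0.0, 0.3]
gripper_width: -0.0001
```

Emit:
drive_tool([
  [0,0,1,0,0,0,0],
  [0,0,0,0,0,0,0],
])

```text
t: 6.1
tcp_pos: [0.5412, 0.0049, 0.0812]
tcp_rot: [-0.706, 0.034, -0.034, 0.706]
wrist_force: [-0.5, -0.2, 0.1]
gripper_width: -0.0002
```

Emit:
drive_tool([
  [0,0,1,0,0,0,0],
  [0,0,0,0,0,0,0],
])

```text
t: 6.3
tcp_pos: [0.5413, 0.0049, 0.0802]
tcp_rot: [-0.706, 0.034, -0.034, 0.706]
wrist_force: [-1.0, -0.1, 0.5]
gripper_width: 0.0004
```

Emit:
drive_tool([
  [0,0,1,0,0,0,0],
  [0,0,0,0,0,0,0],
])

```text
t: 6.5
tcp_pos: [0.5412, 0.0049, 0.0792]
tcp_rot: [-0.706, 0.034, -0.034, 0.706]
wrist_force: [0.4, -0.7, 0.4]
gripper_width: -0.0001
```

Emit:
drive_tool([
  [0,0,1,0,0,0,0],
  [0,0,0,0,0,0,0],
])

```text
t: 6.7
tcp_pos: [0.5414, 0.0049, 0.0787]
tcp_rot: [-0.706, 0.033, -0.034, 0.706]
wrist_force: [-0.7, 0.4, 3.7]
gripper_width: 0.0002
```

Emit:
drive_tool([
  [0,0,1,0,0,0,0],
  [0,0,0,0,0,0,0],
])

```text
t: 6.9
tcp_pos: [0.5415, 0.0049, 0.0784]
tcp_rot: [-0.706, 0.033, -0.034, 0.706]
wrist_force: [-2.8, -0.1, 8.4]
gripper_width: -0.0001
```

Emit:
drive_tool([
  [0,0,1,0,0,0,0],
  [0,0,0,0,0,0,0],
])

```text
t: 7.1
tcp_pos: [0.5416, 0.0049, 0.0782]
tcp_rot: [-0.706, 0.033, -0.034, 0.706]
wrist_force: [-3.9, -0.1, 13.7]
gripper_width: -0.0
```

```bash
python3 - <<'E'
from h import *
c=camera("scene"); cv2.imwrite("pics/g0.png",c["image"])
E
```

Emit:
drive_tool([
  [0,4,0,0,0,0,0],
  [0,4,0,0,0,0,0],
  [0,4,0,0,0,0,0],
  [0,4,0,0,0,0,0],
])

```text
t: 7.55
tcp_pos: [0.5596, 0.0032, 0.0798]
tcp_rot: [0.706, -0.031, 0.036, -0.706]
wrist_force: [-2.4, -2.1, 19.8]
gripper_width: 0.0
```

Emit:
drive_tool([
  [0,4,0,0,0,0,0],
  [0,4,0,0,0,0,0],
  [0,4,0,0,0,0,0],
  [0,4,0,0,0,0,0],
])

```text
t: 7.95
tcp_pos: [0.5741, 0.0017, 0.0774]
tcp_rot: [0.706, -0.033, 0.034, -0.706]
wrist_force: [-1.1, -0.1, 2.0]
gripper_width: -0.0002
```

```bash
cat > meas.py <<'E'
from fit import *
def shift(c,ref="pics/g0.png",n=4):
    """gauge displacement (mm) in cutter y vs ref: 1-D search of fence-strip match under known motion"""
    p=np.load("pose.npy"); a=cv2.cvtColor(cv2.imread(ref),cv2.COLOR_BGR2GRAY).astype(np.float32)
    im=[c["image"]]+[camera("scene")["image"] for _ in range(n-1)]
    b=np.mean([cv2.cvtColor(i,cv2.COLOR_BGR2GRAY).astype(np.float32) for i in im],0)
    return a,b
def edge_y(g,c,x0=-70,x1=70,ylo=-60,yhi=0,z=48):
    """front top edge of fence: profile along cutter y averaged over x, at height z"""
    p=np.load("pose.npy"); xs=np.arange(x0,x1,2.); ys=np.arange(ylo,yhi,.25)
    X,Y=np.meshgrid(xs,ys); q=proj(c,C2W(p,np.c_[X.ravel(),Y.ravel(),np.full(X.size,z)])).astype(np.float32)
    m=cv2.remap(g.astype(np.float32),q[:,0].reshape(X.shape),q[:,1].reshape(X.shape),cv2.INTER_CUBIC)
    return ys,np.median(m,1)
E
python3 - <<'E'
from meas import *
c=camera("scene"); a,b=shift(c)
ya,fa=edge_y(a,c); yb,fb=edge_y(b,c)
def cen(y,f):
    w=np.clip(f-np.percentile(f,60),0,None); return (w*y).sum()/w.sum()
print(fa[::8].round(),fb[::8].round()); print(cen(ya,fa),cen(yb,fb))
p=np.load("pose.npy");s=get_state();print(s["t"],to_cut(p,s["tcp_pos"]),s["wrist_force"])
cv2.imwrite("pics/g1.png",cv2.resize(np.hstack([a[285:345,300:380],b[285:345,300:380]]),None,fx=5,fy=5,interpolation=cv2.INTER_CUBIC))
E
```

```text
[113. 105.  83.  62.  55.  54.  64. 105. 150. 168. 169. 170. 171. 171.
 165. 151. 139. 127. 118. 117. 117. 117. 117. 117. 117. 117. 117. 122.
 129. 126.] [114. 114. 111.  97.  71.  56.  55.  57.  84. 134. 164. 169. 170. 171.
 171. 169. 159. 145. 133. 122. 117. 117. 117. 117. 117. 117. 118. 122.
 129. 126.]
-35.80050700322798 -32.95109482818581
8.15 [  19.0122 -173.3946] [ 2.6494 -0.8123  5.4162][ WARN:0@4.374] global loadsave.cpp:1063 imwrite_ Unsupported depth image for selected encoder is fallbacked to CV_8U.
```

View pics/g1.png

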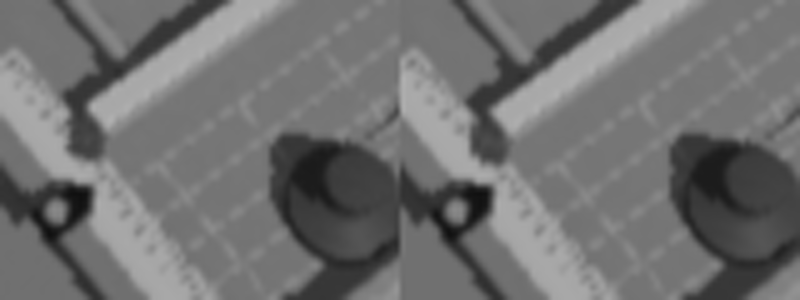

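One stroke advanced the gauge about 2.85 mm. The crop shows the pointer blob at (85,138) before and (488,143) after, still well short of the clip nose at about (92,188). I'll rectify that area onto the tip plane for an absolute gap.

```bash
cat >> meas.py <<'E'
def rect(c,img,z=35.5,x=(105,165),y=(-50,10),k=6):
    p=np.load("pose.npy"); xs=np.arange(x[0],x[1],1/k); ys=np.arange(y[0],y[1],1/k)
    X,Y=np.meshgrid(xs,ys); q=proj(c,C2W(p,np.c_[X.ravel(),Y.ravel(),np.full(X.size,z)])).astype(np.float32)
    m=cv2.remap(img,q[:,0].reshape(X.shape),q[:,1].reshape(X.shape),cv2.INTER_CUBIC)
    for v in range(int(y[0]),int(y[1]),10):
        cv2.line(m,(0,int((v-y[0])*k)),(8,int((v-y[0])*k)),(0,0,255),1)
    return m
E
python3 - <<'E'
from meas import *
t=camera("top"); s=camera("scene")
im=np.mean([s["image"].astype(float)]+[camera("scene")["image"] for _ in range(3)],0).astype(np.uint8)
cv2.imwrite("pics/r1.png",np.hstack([rect(t,cv2.imread("pics/top0.png")),rect(s,im)]))
E
```

```text
(no output)
```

View pics/r1.png

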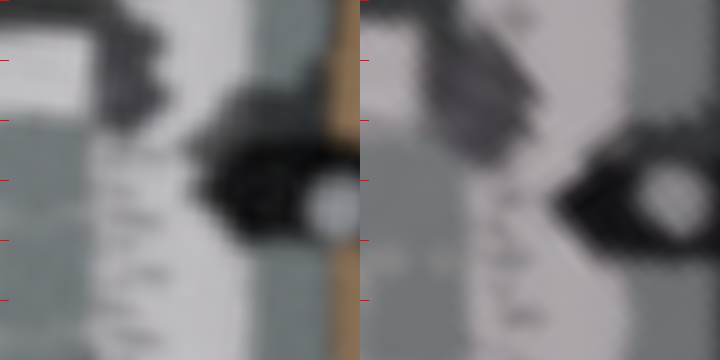

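Emit:
drive_tool([
  [0,0,-12,0,0,0,0],
  [0,-32,0,0,0,0,0],
  [0,0,8,0,0,0,0],
  [0,0,4,0,0,0,0],
])

```text
t: 8.8
tcp_pos: [0.5397, 0.0051, 0.0769]
tcp_rot: [-0.706, 0.035, -0.033, 0.706]
wrist_force: [-12.4, 1.0, 33.1]
gripper_width: 0.0
```

Emit:
drive_tool([
  [0,4,0,0,0,0,0],
  [0,4,0,0,0,0,0],
  [0,4,0,0,0,0,0],
  [0,4,0,0,0,0,0],
  [0,4,0,0,0,0,0],
  [0,4,0,0,0,0,0],
  [0,4,0,0,0,0,0],
  [0,4,0,0,0,0,0],
])

```text
t: 9.6
tcp_pos: [0.5746, 0.0017, 0.0773]
tcp_rot: [0.706, -0.033, 0.034, -0.706]
wrist_force: [0.1, -0.3, 2.9]
gripper_width: -0.0002
```

Emit:
drive_tool([
  [0,0,-12,0,0,0,0],
  [0,-32,0,0,0,0,0],
  [0,0,8,0,0,0,0],
  [0,0,4,0,0,0,0],
])

```text
t: 10.0
tcp_pos: [0.5402, 0.0051, 0.0771]
tcp_rot: [-0.706, 0.034, -0.033, 0.706]
wrist_force: [-10.5, 0.6, 34.9]
gripper_width: 0.0001
```

Emit:
drive_tool([
  [0,4,0,0,0,0,0],
  [0,4,0,0,0,0,0],
  [0,4,0,0,0,0,0],
  [0,4,0,0,0,0,0],
  [0,4,0,0,0,0,0],
  [0,4,0,0,0,0,0],
  [0,4,0,0,0,0,0],
  [0,4,0,0,0,0,0],
])

```text
t: 10.8
tcp_pos: [0.5748, 0.0017, 0.0772]
tcp_rot: [-0.706, 0.033, -0.034, 0.706]
wrist_force: [-0.3, 1.4, 2.6]
gripper_width: 0.0
```

```bash
cat >> meas.py <<'E'
def report(ref="pics/g0.png"):
    c=camera("scene"); a,b=shift(c,ref); ya,fa=edge_y(a,c); yb,fb=edge_y(b,c)
    # subpixel lag of whole profile's bright fence
    def edges(y,f):
        i=np.argmax(f); h=np.where(f[:i]<110)[0][-1]
        return y[h]+.25*(110-f[h])/(f[h+1]-f[h])
    p=np.load("pose.npy");s=get_state()
    print("t",s["t"],"gauge moved",edges(yb,fb)-edges(ya,fa),"tcp cut",to_cut(p,s["tcp_pos"]),s["tcp_pos"][2],"F",s["wrist_force"])
E
python3 -c "
from meas import *
report()"
```

```text
t 11.0 gauge moved 9.229677334427834 tcp cut [  19.5413 -173.3709] 0.07685963974556366 F [ 2.5788 -1.2346  4.417 ]
```

Emit:
drive_tool([
  [0,0,-12,0,0,0,0],
  [0,-32,0,0,0,0,0],
  [0,0,7,0,0,0,0],
  [0,0,2,0,0,0,0],
  [0,0,1,0,0,0,0],
  [0,0,1,0,0,0,0],
  [0,0,1,0,0,0,0],
])

```text
t: 11.7
tcp_pos: [0.5409, 0.005, 0.0778]
tcp_rot: [-0.706, 0.034, -0.033, 0.706]
wrist_force: [-7.5, 0.2, 20.4]
gripper_width: -0.0004
```

Emit:
drive_tool([
  [0,4,0,0,0,0,0],
  [0,4,0,0,0,0,0],
  [0,4,0,0,0,0,0],
  [0,4,0,0,0,0,0],
  [0,4,0,0,0,0,0],
  [0,4,0,0,0,0,0],
  [0,4,0,0,0,0,0],
  [0,4,0,0,0,0,0],
])

```text
t: 12.5
tcp_pos: [0.5747, 0.0017, 0.0773]
tcp_rot: [-0.706, 0.033, -0.034, 0.706]
wrist_force: [-1.5, 0.6, 1.6]
gripper_width: -0.0
```

Emit:
drive_tool([
  [0,0,-12,0,0,0,0],
  [0,-32,0,0,0,0,0],
  [0,0,7,0,0,0,0],
  [0,0,2,0,0,0,0],
  [0,0,1,0,0,0,0],
  [0,0,1,0,0,0,0],
  [0,0,1,0,0,0,0],
])

```text
t: 13.2
tcp_pos: [0.5416, 0.0049, 0.0781]
tcp_rot: [-0.706, 0.034, -0.034, 0.706]
wrist_force: [-7.2, 0.2, 19.2]
gripper_width: 0.0001
```

Emit:
drive_tool([
  [0,4,0,0,0,0,0],
  [0,4,0,0,0,0,0],
  [0,4,0,0,0,0,0],
  [0,4,0,0,0,0,0],
  [0,4,0,0,0,0,0],
  [0,4,0,0,0,0,0],
  [0,4,0,0,0,0,0],
  [0,4,0,0,0,0,0],
])

```text
t: 14.0
tcp_pos: [0.5748, 0.0017, 0.0773]
tcp_rot: [-0.706, 0.033, -0.035, 0.706]
wrist_force: [0.1, -0.4, 2.2]
gripper_width: 0.0001
```

Emit:
drive_tool([
  [0,0,-12,0,0,0,0],
  [0,0,0,0,0,0,0],
])

```text
t: 14.2
tcp_pos: [0.5744, 0.0018, 0.0896]
tcp_rot: [-0.706, 0.033, -0.035, 0.706]
wrist_force: [-0.1, -0.1, -0.8]
gripper_width: -0.0004
```

```bash
python3 - <<'E'
from meas import *
report()
t=camera("top"); s=camera("scene")
m=lambda c,n:np.mean([c["image"].astype(float)]+[camera(n)["image"] for _ in range(3)],0).astype(np.uint8)
cv2.imwrite("pics/r2.png",np.hstack([rect(t,m(t,"top")),rect(s,m(s,"scene"))]))
E
```

```text
t 14.4 gauge moved 15.018979951739311 tcp cut [  17.3459 -173.4046] 0.08810221901780327 F [ 0.4209 -0.1382  0.25  ]
```

View pics/r2.png

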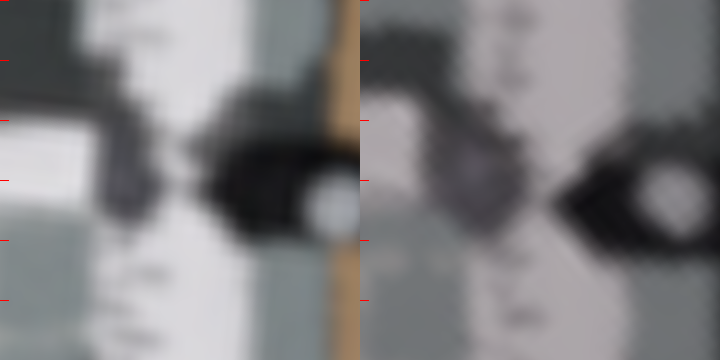

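In r2, the clip nose is at about row 198 in both views. The pointer tip reads roughly row 170-190, so 2-5 mm remain and the views disagree. I need a clearer look, with contrast stretched.

```bash
python3 - <<'E'
from meas import *
t=camera("top"); s=camera("scene")
m=lambda c,n:np.mean([c["image"].astype(float)]+[camera(n)["image"] for _ in range(5)],0)
o=[]
for c,n in((t,"top"),(s,"scene")):
    g=m(c,n); g=np.clip(255*(g/190)**.6,0,255).astype(np.uint8)
    o.append(rect(c,g,x=(116,146),y=(-40,-2),k=13.3))
cv2.imwrite("pics/r3.png",np.hstack(o)[:,:800])
E
```

```text
(no output)
```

View pics/r3.png

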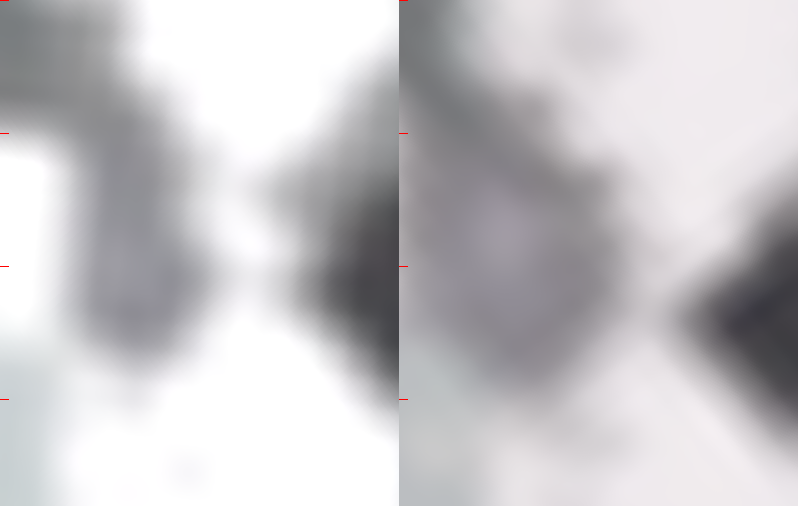

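r3 shows the pointer tip at about (215,275) against the nose (300,290) from the top, and (640,277) against (680,318) from the scene camera. The views' tilts are opposite, so averaging cancels the height error and leaves about 2.5 mm. I'll make one slightly shorter stroke.

Emit:
drive_tool([
  [0,-32,0,0,0,0,0],
  [0,0,7,0,0,0,0],
  [0,0,2,0,0,0,0],
  [0,0,1,0,0,0,0],
  [0,0,1,0,0,0,0],
  [0,0,1,0,0,0,0],
])

```text
t: 16.0
tcp_pos: [0.5415, 0.0049, 0.078]
tcp_rot: [-0.706, 0.034, -0.033, 0.706]
wrist_force: [-7.8, 1.0, 18.0]
gripper_width: -0.0002
```

Emit:
drive_tool([
  [0,4,0,0,0,0,0],
  [0,4,0,0,0,0,0],
  [0,4,0,0,0,0,0],
  [0,4,0,0,0,0,0],
  [0,4,0,0,0,0,0],
  [0,4,0,0,0,0,0],
  [0,0,0,0,0,0,0],
  [0,0,-12,0,0,0,0],
  [0,0,0,0,0,0,0],
])

```text
t: 16.9
tcp_pos: [0.5668, 0.0026, 0.0898]
tcp_rot: [-0.706, 0.032, -0.035, 0.706]
wrist_force: [0.5, -0.2, -0.1]
gripper_width: 0.0
```

```bash
python3 - <<'E'
from meas import *
report()
t=camera("top"); s=camera("scene")
m=lambda c,n:np.mean([c["image"].astype(float)]+[camera(n)["image"] for _ in range(3)],0)
o=[]
for c,n in((t,"top"),(s,"scene")):
    g=np.clip(m(c,n),0,255).astype(np.uint8); cv2.imwrite(f"pics/{n}_m4.png",g)
    u=(slice(140,175),slice(160,200)) if n=="top" else (slice(300,335),slice(300,340))
    o.append(cv2.resize(g[u],None,fx=10,fy=10,interpolation=cv2.INTER_NEAREST))
    for nm,P in(("mark?",(139,-17,35.5)),):
        print(n,proj(c,C2W(np.load("pose.npy"),[P,(139,-7,35.5),(149,-17,35.5),(139,-17,45.5)])))
cv2.imwrite("pics/r4.png",np.hstack(o))
E
```

```text
t 17.1 gauge moved 17.497865930199623 tcp cut [   9.3351 -173.389 ] 0.08783527328115975 F [-0.3965  0.1441  0.2277]
top [[173.1522 155.5613]
 [168.6073 155.1038]
 [173.6875 151.0387]
 [172.0302 154.7434]]
scene [[317.0064 322.1656]
 [319.7267 325.5439]
 [313.6369 324.6577]
 [317.3131 320.6768]]
```

View pics/r4.png

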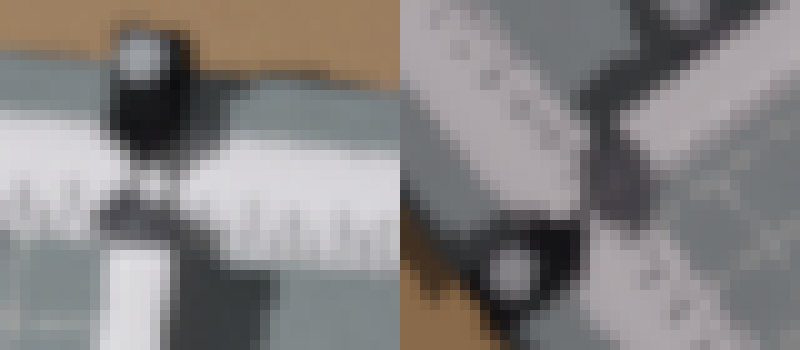

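Gauge moved 17.5 mm in total. In r4 top, the nose (145,155) and pointer (138,195) look nearly in line. In the scene view, nose (580,225) and tip about (585,205) still suggest a small remainder. I'll fit the lit edges of both wedges at sub-pixel level.

```bash
python3 - <<'E'
from meas import *
p=np.load("pose.npy")
for n in("top","scene"):
    c=camera(n); g=cv2.cvtColor(cv2.imread(f"pics/{n}_m4.png"),cv2.COLOR_BGR2GRAY).astype(np.float32)
    xs=np.arange(120,150,1.); ys=np.arange(-40,0,.2)
    X,Y=np.meshgrid(xs,ys); q=proj(c,C2W(p,np.c_[X.ravel(),Y.ravel(),np.full(X.size,35.5)])).astype(np.float32)
    m=cv2.remap(g,q[:,0].reshape(X.shape),q[:,1].reshape(X.shape),cv2.INTER_LINEAR)
    print(n)
    for i,x in enumerate(xs):
        f=m[:,i]; j=f.argmin(); th=(f.min()+170)/2
        d=f<th; lo=j
        while lo>0 and d[lo-1]: lo-=1
        hi=j
        while hi<len(f)-1 and d[hi+1]: hi+=1
        wgt=np.clip(165-f,0,None)*((ys>ys[j]-9)&(ys<ys[j]+9))
        print(int(x),"min %d at %.1f  span %.1f..%.1f  cen %.1f"%(f.min(),ys[j],ys[lo],ys[hi],(wgt*ys).sum()/max(wgt.sum(),1)))
E
```

```text
top
120 min 69 at -30.0  span -37.8..-27.0  cen -32.2
121 min 71 at -29.8  span -37.2..-25.8  cen -30.6
122 min 73 at -29.6  span -36.6..-12.6  cen -29.5
123 min 72 at -27.4  span -36.2..-11.4  cen -27.3
124 min 69 at -27.2  span -35.6..-10.8  cen -26.9
125 min 73 at -27.0  span -34.4..-10.4  cen -26.2
126 min 75 at -24.8  span -32.2..-10.2  cen -24.1
127 min 77 at -15.4  span -30.0..-10.8  cen -17.4
128 min 76 at -15.8  span -28.0..-11.6  cen -17.9
129 min 75 at -15.8  span -26.8..-12.4  cen -18.0
130 min 88 at -15.8  span -21.6..-13.0  cen -18.1
131 min 101 at -15.4  span -19.2..-13.6  cen -17.6
132 min 121 at -17.2  span -18.8..-14.2  cen -17.8
133 min 139 at -17.4  span -18.2..-14.8  cen -18.2
134 min 151 at -17.2  span -17.8..-16.0  cen -19.0
135 min 150 at -25.8  span -26.4..-24.4  cen -23.3
136 min 134 at -25.8  span -26.6..-23.6  cen -24.2
137 min 121 at -25.6  span -27.0..-22.8  cen -22.6
138 min 107 at -25.6  span -27.4..-16.2  cen -22.4
139 min 88 at -18.8  span -27.8..-15.8  cen -21.4
140 min 61 at -18.8  span -27.8..-15.4  cen -21.0
141 min 44 at -18.6  span -28.2..-14.6
[... 1194 characters left out ...]
en -17.9
136 min 89 at -17.8  span -20.8..-14.2  cen -17.4
137 min 80 at -17.6  span -20.6..-13.2  cen -16.8
138 min 64 at -17.4  span -20.2..-12.6  cen -16.4
139 min 45 at -17.0  span -19.8..-12.2  cen -16.1
140 min 34 at -15.8  span -20.0..-11.4  cen -15.9
141 min 26 at -16.0  span -20.6..-10.6  cen -15.9
142 min 21 at -16.6  span -21.6..-9.8  cen -16.1
143 min 19 at -15.8  span -23.4..-8.8  cen -15.9
144 min 19 at -14.6  span -24.4..-8.2  cen -15.4
145 min 19 at -13.4  span -25.4..-7.4  cen -14.6
146 min 19 at -13.8  span -26.0..-7.0  cen -14.7
147 min 20 at -18.2  span -26.6..-6.6  cen -17.5
148 min 20 at -13.2  span -27.4..-6.4  cen -14.1
149 min 21 at -12.0  span -28.6..-6.0  cen -13.1
```

```bash
python3 - <<'E'
from meas import *
p=np.load("pose.npy")
for n,f0,off in(("top","top0",17.5),("top","top_m4",0),("scene","g0",17.5),("scene","scene_m4",0)):
    c=camera(n); g=cv2.imread(f"pics/{f0}.png").astype(np.float32)
    xs=np.array([130,131,132,133,134,135,139,140,141,142,143.]); ys=np.arange(-28,-8.9,1.)
    print(f0,"rows x, cols y(+off) ",ys[[0,-1]]," grey")
    for x in xs:
        o=off if x<137 else 0
        q=proj(c,C2W(p,np.c_[np.full(ys.size,x),ys-o,np.full(ys.size,35.5)])).astype(np.float32)
        v=cv2.remap(g,q[:,:1],q[:,1:],cv2.INTER_LINEAR)[:,0]
        print(int(x),v.mean(1).round().astype(int))
E
```

```text
top0 rows x, cols y(+off)  [-28.  -9.]  grey
130 [120 101  92  89  92 100 109 107 106  96  86  83  80  88 101 118 136 153
 162 171]
131 [138 122 111 109 110 123 133 132 129 116 100  93  92  99 118 134 151 165
 170 174]
132 [157 140 131 129 130 141 154 151 148 136 120 115 113 120 135 152 163 175
 176 176]
133 [169 159 151 151 151 160 168 168 165 156 142 134 135 138 153 167 173 179
 176 171]
134 [180 175 172 172 172 176 181 179 177 170 159 153 153 155 165 175 177 178
 172 162]
135 [185 182 179 180 180 183 185 185 183 180 173 170 171 172 179 184 180 175
 164 151]
139 [115 100  88  83  84  87  91  95  86  78  82  89 106 128 148 161 175 180
 187 188]
140 [104  91  81  74  73  71  72  72  65  56  60  66  83 108 129 147 162 171
 180 184]
141 [ 91  82  74  67  62  57  55  53  47  42  44  51  64  85 105 124 143 156
 170 176]
142 [ 82  73  66  58  52  46  43  40  36  31  32  38  47  64  81 102 122 139
 155 166]
143 [ 73  65  57  49  43  36  31  29  26  24  25  28  34  47  60  78  97 116
 135 151]
top_m4 rows x, cols y(+off)  [-28.  -9.]  grey
130 [165 144 127 117 112 123 130 127 121 111  97  9
[... 2211 characters left out ...]
138]
133 [154 152 151 153 146 130 116  98  90  86  92 103 105 108 116 127 134 141
 149 149]
134 [159 157 156 156 155 150 131 113  97  91  95 106 121 126 132 138 146 154
 156 158]
135 [162 160 160 160 160 155 145 127 109  95  92 101 115 133 141 143 151 160
 161 163]
139 [169 168 167 166 165 159 147 135 111  80  57  46  53  61  72  90 111 130
 152 163]
140 [168 167 162 160 159 152 141 126  98  70  49  41  35  42  56  72  90 112
 132 152]
141 [167 161 155 152 142 136 133 108  80  52  42  34  27  30  40  54  72  92
 113 131]
142 [162 155 149 136 121 114 105  86  61  45  35  24  24  26  29  38  54  73
  92 109]
143 [156 148 137 119 103  87  77  60  46  37  27  21  20  22  26  30  36  53
  72  91]
```

The two views bracket zero: the top camera suggests the pointer is about 1-2 mm past, the scene camera about 1-1.5 mm short. The shadows show the two tips differ in height. That parallax cancels in the average, which is within about ±0.5 mm, so the gauge is set. Next I lift and move over the lever.

Emit:
drive_tool([
  [0,0,-35,0,0,0,0],
  [0,0,-35,0,0,0,0],
  [0,-35,0,10,0,0,0],
  [0,-35,0,10,0,0,0],
  [0,-35,0,10,0,0,0],
  [0,-35,0,7,0,0,0],
  [0,0,0,0,0,0,0],
  [0,0,0,0,0,0,0],
])

```text
t: 18.6
tcp_pos: [0.4294, 0.0529, 0.1588]
tcp_rot: [-0.706, 0.033, -0.034, 0.706]
wrist_force: [-0.1, 0.1, 0.7]
gripper_width: -0.0002
```

```bash
python3 - <<'E'
from meas import *
report()
p=np.load("pose.npy"); w=C2W(p,[(-131,-136,0)])[0]; plan_to([w[0],w[1],.12],p[2])
s=camera("scene"); x=outline_of(s,"lock_paddle")
im=s["image"].copy()
for P in[(-122,-136,106),(-131,-136,79)]: 
    q=proj(s,C2W(p,[P]))[0]; print(q)
tip=get_state()["tcp_pos"]-[0,0,.007]; print("tip px",proj(s,tip))
cv2.imwrite("pics/l1.png",cv2.resize(im[170:270,310:430],None,fx=5,fy=5,interpolation=cv2.INTER_CUBIC))
E
```

```text
t 18.8 gauge moved 17.668268978595734 tcp cut [-129.0541 -136.5058] 0.15838350935279236 F [-0.2382 -0.24   -0.5401]
rotvec [-0.0002 -0.0005  0.0009] shift after turn mm [-1.9459 38.3835  0.5058] tcp [0.4305 0.0525 0.1584]
[370.888  214.2618]
[371.7928 218.0976]
tip px [[376.0994 202.6464]]
```

View pics/l1.png

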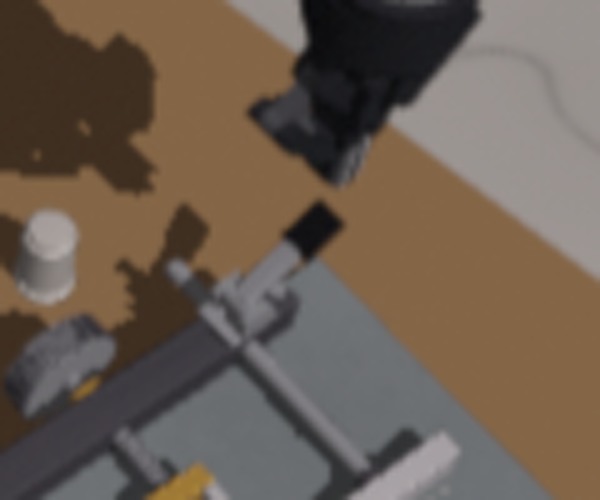

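The black paddle at (315,232) lies right under the fingertips at (335,175), as predicted. I press down.

Emit:
drive_tool([
  [0,-2,20,2,0,0,0],
  [0,0,18,0,0,0,0],
  [0,0,4,0,0,0,0],
  [0,0,4,0,0,0,0],
  [0,0,4,0,0,0,0],
  [0,0,4,0,0,0,0],
  [0,0,0,0,0,0,0],
])

```text
t: 19.6
tcp_pos: [0.4279, 0.0549, 0.1043]
tcp_rot: [-0.706, 0.033, -0.034, 0.706]
wrist_force: [-0.4, 0.1, 0.4]
gripper_width: 0.0
```

Emit:
drive_tool([
  [0,0,3,0,0,0,0],
  [0,0,3,0,0,0,0],
  [0,0,3,0,0,0,0],
  [0,0,3,0,0,0,0],
  [0,0,3,0,0,0,0],
  [0,0,0,0,0,0,0],
])

```text
t: 20.2
tcp_pos: [0.4274, 0.0549, 0.0888]
tcp_rot: [0.706, -0.034, 0.033, -0.706]
wrist_force: [0.0, -0.6, 0.9]
gripper_width: 0.0001
```

Emit:
drive_tool([
  [0,0,1.5,0,0,0,0],
  [0,0,1.5,0,0,0,0],
  [0,0,0,0,0,0,0],
])

```text
t: 20.5
tcp_pos: [0.4274, 0.055, 0.0864]
tcp_rot: [-0.706, 0.034, -0.034, 0.706]
wrist_force: [-1.6, 0.2, 3.3]
gripper_width: 0.0
```

Emit:
drive_tool([
  [0,0,1,0,0,0,0],
  [0,0,1,0,0,0,0],
  [0,0,0,0,0,0,0],
])

```text
t: 20.8
tcp_pos: [0.4275, 0.055, 0.086]
tcp_rot: [-0.706, 0.033, -0.034, 0.706]
wrist_force: [-4.7, -0.9, 21.0]
gripper_width: 0.0001
```

```bash
python3 - <<'E'
from meas import *
report()
s=camera("scene"); cv2.imwrite("pics/l2.png",cv2.resize(s["image"][170:270,310:430],None,fx=5,fy=5,interpolation=cv2.INTER_CUBIC))
E
```

```text
t 21.0 gauge moved 17.64615224301815 tcp cut [-132.3038 -134.3643] 0.08603966338913517 F [-5.0482 -0.5525 19.0611]
```

View pics/l2.png

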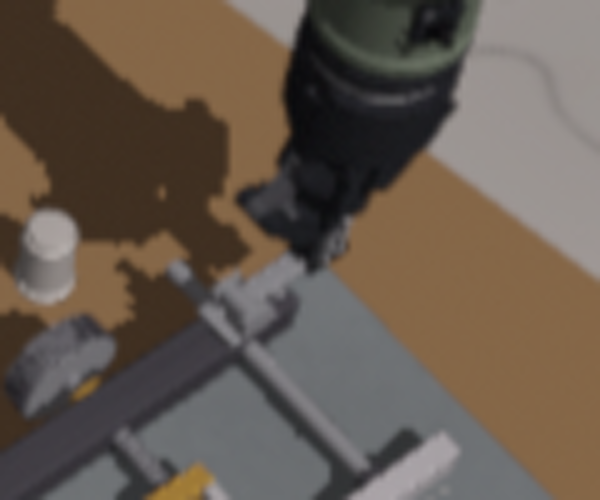

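The fingers stand on the lever with 20 N at the 79 mm stop height, so it is fully down. I retract.

Emit:
drive_tool([
  [0,0,-5,0,0,0,0],
  [0,0,-30,0,0,0,0],
  [0,0,-40,0,0,0,0],
  [0,-35,-20,0,0,0,0],
  [0,-40,-10,0,0,0,0],
  [0,-20,0,0,0,0,0],
  [0,0,0,0,0,0,0],
  [0,0,0,0,0,0,0],
])

```text
t: 21.85
tcp_pos: [0.3337, 0.064, 0.1895]
tcp_rot: [-0.706, 0.033, -0.034, 0.706]
wrist_force: [0.2, 0.5, 0.2]
gripper_width: -0.0003
```

```bash
python3 - <<'E'
from meas import *
report()
s=camera("scene"); t=camera("top")
a=cv2.resize(s["image"][200:345,300:400],None,fx=4,fy=4,interpolation=cv2.INTER_CUBIC)
b=cv2.resize(t["image"][140:285,160:260],None,fx=4,fy=4,interpolation=cv2.INTER_CUBIC)
cv2.imwrite("pics/end.png",np.hstack([b,a]))
E
```

```text
t 22.05 gauge moved 17.764399349689484 tcp cut [-226.2662 -134.3262] 0.18911182042390734 F [0.2754 0.4034 0.0367]
```

View pics/end.png

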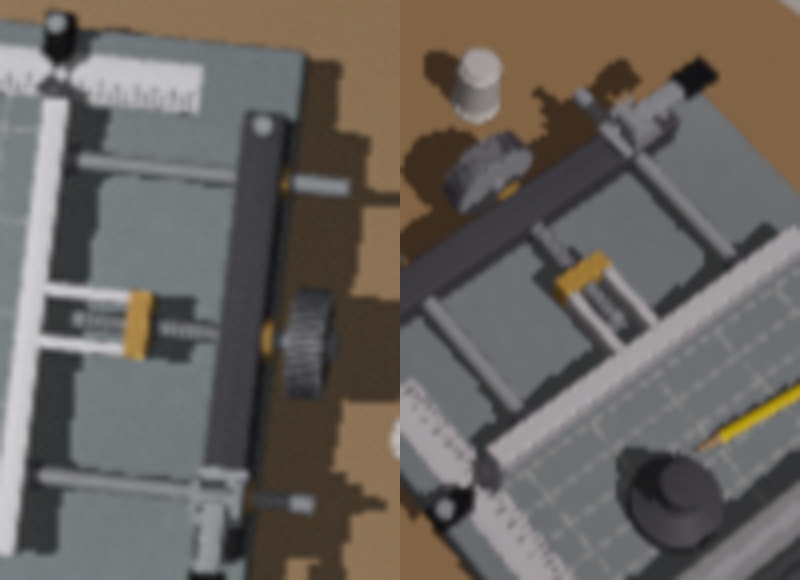

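The lever lies down, and the pointer tip (56,78) faces the nose (58,66) in the top view, (477,480) against (472,495) in the scene view. I hand in.

```bash
python3 -c "
from rig import *
print(hand_in())"
```

```text
the job is handed in; nothing more can be done
None
```

The gauge is set at the mark as closely as the cameras can tell. The lock lever is fully down, the hand is clear, and the job was handed in at about 22 s of the 72 s.

- **Setting the gauge:** I made six fingertip strokes over the top of the wheel, which moved the gauge about 17.6 mm. The press was mostly 14–20 N. Two quicker touch-downs read 33–35 N at the wrist, above the 30 N grip-check force but with the grasp point more than 43 mm from the wheel.
- **Locking:** I pressed the paddle straight down once. It met a hard stop at about 20 N with the fingertips 79 mm above the table, the height of the level lever.
- **Last checks:** The gauge stayed put while I locked it, reading 17.5–17.8 mm moved, which is within the measurement noise. The arm was clear, and the wrist force read near zero. The last pictures show the lever level; the reel, weight and pencil appear in place, but I did not measure any of the loose things.
- **Disagreement:** The two cameras do not agree on how exactly the tips line up. The top view puts the pointer 1–2 mm past the nose, and the scene view puts it 1–1.5 mm short, probably because the two tips differ in height. I relied on their average, about 0 to 0.5 mm. I could not confirm it more closely, as one pixel is about 2 mm.

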